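# Show which cutter and which blank come next

## Task

Light the bench and show the apprentice the next carving job: with your fingertips push the dimmer slider on the foot of the desk lamp all the way to its end on the pole's side. Then point at the ball-headed cutter in the wooden block, fingertips a centimetre or two straight above its middle, and stay there about two seconds; then point in the same way at the middle of the oval wooden blank, and finish there, still pointing. Do not touch, move or lift any cutter, blank, the block or the other loose things on the bench, and point at no other cutter or blank.

Things in the scene. Friction and masses are not known exactly. Their poses are not given: they have to be found in the camera images.
- lamp: desk lamp, fixed: black foot 200 (its x) x 180 (its y) mm with an aluminium plate, top 18 mm above the table; origin under the foot's centre. Its pole rises from the foot's corner at +x 70, +y 65 mm and leans away to its own +y, so from above the foot is clear.
- dimmer (a joint): the dimmer slider on the lamp's foot: 0 m at the dim end, 0.08 m at the bright end, growing along the lamp foot's +y, that is, towards the side where the pole stands. Starts in the dim part; friction about 1.5 N, no spring, stays where it is left, with a hard stop at the bright end.
- dimmer_top (a point): top centre of the slider's grey grip, 72 mm above the table: an upright block 28 (x) x 20 (y, the sliding direction) x 40 mm tall on a level black track 40 x 130 mm, whose top is 32 mm above the table. Its axes are those of the lamp's foot; its y is the way to push. At joint value v it lies at the lamp's x -50, y v - 40 mm.
- block: wooden bit block, fixed, 60 x 230 x 35 mm, origin under its centre. Four steel cutters stand loosely in its row of holes, 60 mm apart along its y, in any order; all tops are 75 mm above the table.
- cutter_ball_top (a point): ball-headed cutter: 28 mm steel ball on the shank. Loose steel, 8 mm shank; this point is the top centre of the head, 75 mm above the table.
- cutter_cone_top (a point): cone-headed cutter: cone 24 mm wide, point up. Loose steel, 8 mm shank; this point is the top centre of the head, 75 mm above the table.
- cutter_drum_top (a point): drum cutter: straight cylinder head 16 mm wide. Loose steel, 8 mm shank; this point is the top centre of the head, 75 mm above the table.
- cutter_wheel_top (a point): wheel cutter: flat disc 36 mm wide, 6 mm thick, at the top of the shank. Loose steel, 8 mm shank; this point is the top centre of the head, 75 mm above the table.
- blank_oval_top (a point): oval blank: pale wood, 72 x 36 mm with half-round ends, longer than wide (long axis = its x), 18 mm thick, lying loose on the table; this point is the centre of its top face.
- blank_round_top (a point): round blank: pale wood disc 50 mm across, 18 mm thick, lying loose on the table; this point is the centre of its top face.
- blank_square_top (a point): square blank: pale wood, 44 x 44 mm, 18 mm thick, lying loose on the table; this point is the centre of its top face.
- screwdriver: bystander: screwdriver 160 mm long, lying; origin at the middle of its underside.
- jar: bystander: glass jar 48 mm wide, 60 mm tall; origin under its centre.
- calliper: bystander: steel calliper 190 mm long, lying flat; origin under its centre.
- sanding_block: bystander: cork sanding block 65 x 100 x 28 mm; origin under its centre.
- mug: bystander: white mug 76 mm wide, 85 mm tall; origin under its centre.
- clamp: bystander: small G-clamp lying flat, about 110 x 120 x 16 mm; origin under its middle.
Not all that is in view belongs to the job. What is shaped like the part that bears blank_square_top but yellow is not meant. What is shaped like the part that bears cutter_wheel_top but green is not meant.

How it is judged (in metres and radians):
On the way, in this order (a step that is already met when the one before it is completed fails the run):
1. the dimmer is pushed to the bright end (last 6 mm) (value of joint dimmer above 0.074 m), for 0.2 s.
2. the fingertips dwell just above the ball-headed cutter (value of joint dimmer above 0.074 m and horizontal distance between the grasp point and cutter_ball_top below 0.016 m and z of the grasp point in the frame of cutter_ball_top between 0.012 and 0.062 m), for 1.8 s.
3. the fingertips dwell just above the oval blank (value of joint dimmer above 0.074 m and horizontal distance between the grasp point and blank_oval_top below 0.016 m and z of the grasp point in the frame of blank_oval_top between 0.012 and 0.062 m), for 1.8 s.
At the end, for the whole second after the job is handed in: the dimmer is within 6 mm of its bright end; the tool point is within 16 mm sideways of the oval blank's middle and 12 to 62 mm above its top (fingertips up to about 43 mm above), touching nothing; every cutter and blank is within 10 mm of its start and upright, every bystander within 20 mm (all of step 3 and distance of each of cutter_ball_top, cutter_cone_top, cutter_drum_top, cutter_wheel_top, blank_oval_top, blank_round_top, blank_square_top from where it was at the start of the episode below 0.01 m and angle between each of cutter_ball_top, cutter_cone_top, cutter_drum_top, cutter_wheel_top, blank_oval_top, blank_round_top, blank_square_top's own z axis and vertical below 0.25 rad and distance of each of screwdriver, jar, calliper, sanding_block, mug, clamp from where it was at the start of the episode below 0.02 m).
It fails at once if a cutter, blank or the block is touched (contact force between any of the fingers, the arm and cutter_ball above 0.3 N or contact force between any of the fingers, the arm and cutter_cone above 0.3 N or contact force between any of the fingers, the arm and cutter_drum above 0.3 N or contact force between any of the fingers, the arm and cutter_wheel above 0.3 N or contact force between any of the fingers, the arm and blank_oval above 0.3 N or contact force between any of the fingers, the arm and blank_round above 0.3 N or contact force between any of the fingers, the arm and blank_square above 0.3 N or contact force between any of the fingers, the arm and block above 0.3 N).
It fails at once if a cutter or blank is moved or lifted by more than 10 mm (distance of any of cutter_ball_top, cutter_cone_top, cutter_drum_top, cutter_wheel_top, blank_oval_top, blank_round_top, blank_square_top from where it was at the start of the episode above 0.01 m).
It fails at once if another thing on the bench is touched or moved (contact force between any of the fingers, the arm and screwdriver above 0.3 N or contact force between any of the fingers, the arm and jar above 0.3 N or contact force between any of the fingers, the arm and calliper above 0.3 N or contact force between any of the fingers, the arm and sanding_block above 0.3 N or contact force between any of the fingers, the arm and mug above 0.3 N or contact force between any of the fingers, the arm and clamp above 0.3 N or distance of any of screwdriver, jar, calliper, sanding_block, mug, clamp from where it was at the start of the episode above 0.02 m).
It fails at once if the tool points close above another cutter or blank (tool point within 12 mm sideways and 45 mm above its top) ((horizontal distance between the grasp point and cutter_cone_top below 0.012 m and z of the grasp point in the frame of cutter_cone_top between 0 and 0.045 m) or (horizontal distance between the grasp point and cutter_drum_top below 0.012 m and z of the grasp point in the frame of cutter_drum_top between 0 and 0.045 m) or (horizontal distance between the grasp point and cutter_wheel_top below 0.012 m and z of the grasp point in the frame of cutter_wheel_top between 0 and 0.045 m) or (horizontal distance between the grasp point and blank_round_top below 0.012 m and z of the grasp point in the frame of blank_round_top between 0 and 0.045 m) or (horizontal distance between the grasp point and blank_square_top below 0.012 m and z of the grasp point in the frame of blank_square_top between 0 and 0.045 m)).
It also fails if it takes over 64 s, if anything falls off the work surface, if the arm or the gripper's body presses on something with over 40 N, if the wrist force passes 120 N, or if a joint passes its speed limit or range.

## Robot

A 6-joint arm with a two-finger parallel gripper is mounted at the origin on the work surface. World frame = base frame: x ahead of the robot, y to its left, z up, the work surface at z = 0. Lengths are in m, angles in degrees, forces in N, time in s.
With the tool pointing down it reaches from about 0.2 to 0.875 m from the base axis. Payload 3.4 kg.
Tool frame: the origin (TCP) lies between the finger pads, 19 mm behind the fingertips; this is the grasp point; z points along the fingers, y is the line along which they close (so a half turn about z gives the same grasp; the last joint's range is limited). The gripper opens to 94 mm and grips with 3 to 60 N. Pads are 16 mm wide; open, the fingers measure 119 mm over their backs; the gripper's body (75 mm by 177 mm) begins 78 mm behind the grasp point.
Start: joints at [-72.594, 15.808, 86.224, -0, 77.962, -6.933], TCP at [0.237, -0.524, 0.224] pointing down, gripper open.
Joint ranges: [-165.64, 165.64], [-43.16, 119.46], [12.63, 154.43], [-67.54, 247.53], [6.08, 155.33], [-154.97, 154.97]. Speed limits (degrees/s): [147.25, 147.25, 180, 180, 180, 180].

## Interface

Orientations are given as [roll, pitch, yaw] about the fixed x, y, z axes, in that order (R = Rz(yaw) Ry(pitch) Rx(roll)).
In Python, from cell import r gives the robot as it stands.
- The arm moves only by the tool move_arm, never from a script. Its argument "targets" is a list of rows, each a list of 5 numbers: the shift along the tool's x, y, z as a fraction of full scale, then the turn about the tool's z as a fraction of full scale, then the closure, from -1 (fully open) to 1 (shut). A call has 1 to 5 rows; each row shifts and turns the commanded pose from where the row before left it, along the tool's axes as they then stand; what a row does not reach is not made up. Full scale, the value 1, is 0.04 m for a shift and 4 degrees for a turn. A row lasts 1/12 s, in which the tool goes at most 41.7 mm and 7.16 degrees, less where a joint would pass 70% of its speed; a pose out of reach is approached as far as the arm can. A call with a number of a shift or a turn outside -1 to 1 is refused whole. A call with a gripper value outside its range is refused whole. The fingers move at their own pace and stop on an object; the grip force is fixed at half the most. Time passes only in rows, so rows that do not move let the fingers close. It gives the time, the measured TCP pose, the force, the opening and the grip force at its end, in the units of the state.
- r.observe(): the state, without advancing time (a new reading comes with each control period).
- r.read_camera(name): name is "scene" or "side" or "wrist"; returns a dict with "pixels" (480x640x3 uint8, red, green, blue), "vertical_fov" (degrees; the focal length in pixels is half the picture's height over the tangent of half this angle, whatever the lens; pixels are square), "cx", "cy" (the principal point, pixels), "view" (4x4, takes a point from world to camera coordinates). Camera axes: x right, y up, looking along -z (the intrinsics and any distortion apply to the point x, -y, -z); pixel columns grow to the right and rows downward; lengths in m; the calibration is good to about 2 mm. A picture is of the moment at which its call begins. There is no depth.
- r.hand_in(): hands the job in; it is judged then, once.
Trained networks look in a picture, given as the dict that the camera call returned (one of the last four; its "shot" number tells which), for a name from the list of things; names that differ only in an ending like _2 or _b are one class to them, and where a whole thing is asked for, a point or a joint stands for the part that bears it (a point fixed in the world has none). Each returns a list of dicts, best first, with "conf" (0 to 1); they miss things now and then, are a little off and sometimes report something else, mostly with a low value. They report only what shows in the picture. A call takes as long as a camera call. They do not tell look-alikes from the thing itself.
- r.look_for(target, picture): "extent" ([left, top, right, bottom] in pixels, round what is visible of it).
- r.regions_of(target, picture): "pixels" (480x640 bool, what is visible of it) and "extent" ([left, top, right, bottom] in pixels, round what is visible of it).
- r.tip_of(target, picture): "at" ([column, row] in pixels: a listed point, or the origin of a listed thing).
The state is a dict: "time_s": time; "joints": joint angles; "joint_vel": joint speeds; "tau": joint torques, N m; "tcp_pos": TCP position; "orientation": TCP orientation; "force": force on the tool from outside, world axes, zero at the start; "ft_torque": the same for the moment, N m; "grip_width": finger opening in m; "grasp_force": force on a finger pad.
Only numpy, scipy, OpenCV 4.12 (cv2) and the standard library are available. Lean on these libraries where they do the work, as an engineer would, in place of code of your own. Each camera call takes 0.05 s, during which the arm holds its last target. There are 200 camera calls.

## Working session

There is one attempt and no reset: what is moved stays moved. The work goes in short steps, Python scripts to look and compute and a tool call to move; the robot and the scene stay as the last step left them, time stands still between calls to the robot, and variables do not carry over. Pictures are saved under pics/ and viewed, at most 10 in all, crops included, and the job is handed in when it is done.

Besides the shell and the picture viewer there is one more tool, called after "Request:" as a command line: name --pt "numbers of a row" for each row, then --argument value for the rest. move_arm: Moves the arm, as the interface text tells. Its arguments: {"type":"object","properties":{"targets":{"type":"array","items":{"type":"array","items":{"type":"number","minimum":-1,"maximum":1}}}},"required":["targets"]}

```bash
mkdir -p pics; cat > h.py <<'E'
import numpy as np, cv2
from cell import r
def shot(n,save=None):
    p=r.read_camera(n)
    if save: cv2.imwrite('pics/'+save,p['pixels'][:,:,::-1])
    return p
def ray(p,uv):
    f=240/np.tan(np.radians(p['vertical_fov'])/2)
    V=np.array(p['view']);R=V[:3,:3];c=-R.T@V[:3,3]
    d=R.T@np.array([(uv[0]-p['cx'])/f,-(uv[1]-p['cy'])/f,-1]);return c,d/np.linalg.norm(d)
def atz(p,uv,z):
    c,d=ray(p,uv);return c+d*(z-c[2])/d[2]
def proj(p,X):
    f=240/np.tan(np.radians(p['vertical_fov'])/2)
    V=np.array(p['view']);q=V[:3,:3]@np.array(X)+V[:3,3]
    return np.array([p['cx']-f*q[0]/q[2],p['cy']+f*q[1]/q[2]])
Z=dict(dimmer_top=.072,cutter_ball_top=.075,cutter_cone_top=.075,cutter_drum_top=.075,cutter_wheel_top=.075,blank_oval_top=.018,blank_round_top=.018,blank_square_top=.018,lamp=0,block=0,screwdriver=0,jar=0,calliper=0,sanding_block=0,mug=0,clamp=0)
E
python3 - <<'E'
from h import *
np.set_printoptions(precision=3,suppress=True)
for n in ['scene','side']:
    p=shot(n,n+'1.png'); print(n,[k for k in p],p['vertical_fov'],p['cx'],p['cy'],{k:p[k] for k in p if k not in('pixels','view')})
    print(ray(p,(320,240)))
    for k,z in Z.items():
        print(k,[(round(o['conf'],2),np.round(o['at']),atz(p,o['at'],z)[:2]) for o in r.tip_of(k,p)[:3]])
print(r.observe())
E
```

```text
scene ['pixels', 'vertical_fov', 'cx', 'cy', 'view', 'shot'] 55.28413960476023 315.3992022402906 239.05138974665812 {'vertical_fov': 55.28413960476023, 'cx': 315.3992022402906, 'cy': 239.05138974665812, 'shot': 1}
(array([ 1.045, -0.526,  0.704]), array([-0.529,  0.537, -0.657]))
dimmer_top [(0.58, array([414., 170.]), array([0.52 , 0.349])), (0.33, array([153., 337.]), array([ 0.505, -0.386]))]
cutter_ball_top [(0.73, array([346., 257.]), array([ 0.613, -0.013]))]
cutter_cone_top [(0.4, array([359., 236.]), array([0.59 , 0.055]))]
cutter_drum_top [(0.45, array([376., 229.]), array([0.6  , 0.097]))]
cutter_wheel_top [(0.68, array([330., 276.]), array([ 0.626, -0.074])), (0.67, array([299., 303.]), array([ 0.631, -0.161]))]
blank_oval_top [(0.7, array([152., 337.]), array([ 0.456, -0.374]))]
blank_round_top [(0.82, array([229., 340.]), array([ 0.567, -0.279]))]
blank_square_top [(0.91, array([213., 298.]), array([ 0.462, -0.239])), (0.89, array([200., 261.]), array([ 0.351, -0.194]))]
lamp [(0.88, array([428., 200.]), array([0.57 , 0.354])), (0.67, array([215., 295.]), array([ 0.442, 
[... 2017 characters left out ...]
6])), (0.53, array([314., 342.]), array([ 0.455, -0.222]))]
mug [(0.93, array([423., 278.]), array([ 0.744, -0.166])), (0.24, array([358., 242.]), array([ 0.664, -0.006]))]
clamp [(0.58, array([441., 425.]), array([ 0.586, -0.475]))]
{'time_s': 1.7, 'joints': array([-72.595,  15.806,  86.225,   0.001,  77.962,  -6.933]), 'joint_vel': array([ 0.001, -0.04 , -0.06 , -0.002, -0.117, -0.088]), 'tau': array([ -0.003, -40.446, -23.749,   0.07 ,   0.025,  -0.   ]), 'tcp_pos': array([ 0.237, -0.524,  0.224]), 'orientation': array([179.993,  -0.   ,  24.338]), 'force': array([ 0.17 , -0.616, -0.964]), 'ft_torque': array([-0.037,  0.032, -0.033]), 'grasp_force': 0.0, 'grip_width': 0.09442577491114065}
```

View pictures.

View pics/scene1.png

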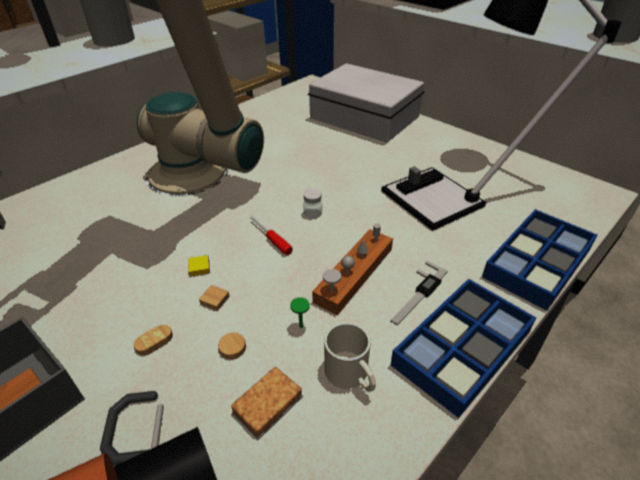

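View pics/side1.png

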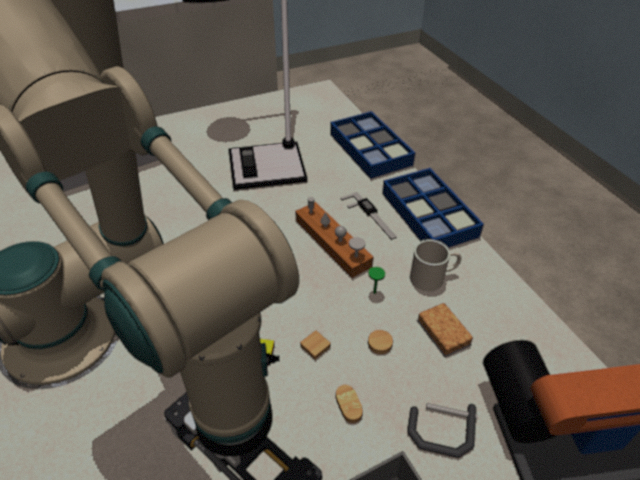

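```bash
python3 - <<'E'
import cv2,numpy as np
a=cv2.imread('pics/scene1.png');b=cv2.imread('pics/side1.png')
s=(400,300)
t=lambda im,x,y,w,h:cv2.resize(im[y:y+h,x:x+w],s,interpolation=cv2.INTER_CUBIC)
cv2.imwrite('pics/crop1.png',np.vstack([np.hstack([t(a,370,120,120,90),t(b,210,110,120,90)]),np.hstack([t(a,280,215,120,90),t(b,290,185,120,90)])]))
E
```

```text
(no output)
```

View pics/crop1.png

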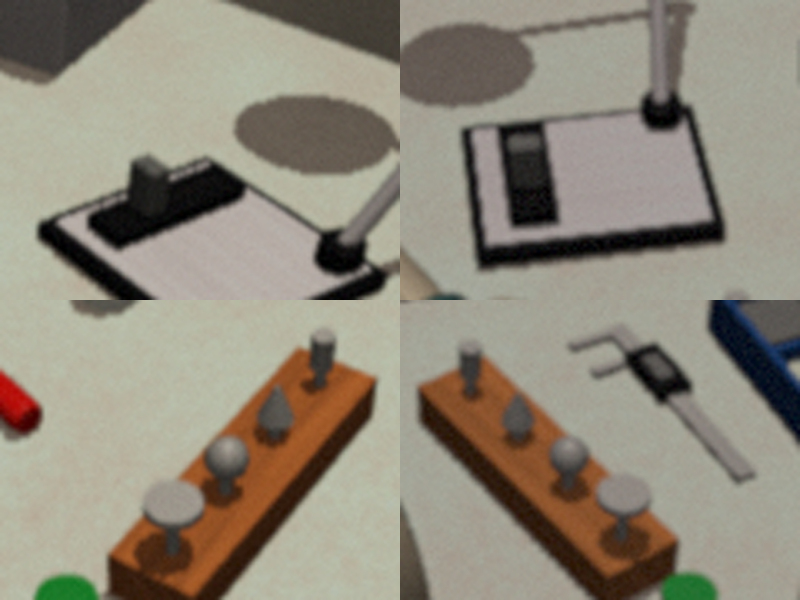

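```bash
python3 - <<'E'
from h import *
np.set_printoptions(precision=4,suppress=True)
a=shot('scene');b=shot('side')
S=np.array([atz(a,u,.018)[:2] for u in [(382,186.6),(432.4,167.4),(484.6,200.4),(433,225)]])
T=np.array([atz(b,u,.018)[:2] for u in [(234.6,183.8),(229.5,148.4),(297,142.4),(306.6,176.6)]])
print(S,T)
for C in(S,T):
    n=np.linalg.norm; print(C.mean(0),[n(C[i]-C[i-1]) for i in range(4)],[np.degrees(np.arctan2(*(v)[::-1])) for v in (C[1]-C[0],C[2]-C[3],C[3]-C[0],C[2]-C[1])])
print('grip',atz(a,(415,168),.072),atz(b,(246.6,151),.072))
c,d=ray(a,(415,168));e,f=ray(b,(246.6,151))
s,t=np.linalg.lstsq(np.array([d,-f]).T,e-c,rcond=None)[0];print(c+s*d,e+t*f)
print('ball',[ (o['conf'],o['extent']) for o in r.look_for('cutter_ball_top',a)[:2]],[ (o['conf'],o['extent']) for o in r.look_for('cutter_ball_top',b)[:2]])
for p in(a,b):
  for k,z in (('cutter_ball_top',.061),('blank_oval_top',.012),('dimmer_top',.052)):
    for o in r.regions_of(k,p)[:2]:
        v,u=np.nonzero(o['pixels']);print(k,round(o['conf'],2),o['extent'],u.mean(),v.mean(),atz(p,(u.mean(),v.mean()),z))
E
```

```text
[[0.4618 0.3005]
 [0.5049 0.4694]
 [0.6864 0.4282]
 [0.6479 0.2572]] [[0.4621 0.3023]
 [0.4987 0.4611]
 [0.6836 0.4114]
 [0.6452 0.2539]]
[0.5753 0.3638] [np.float64(0.19105915999430836), np.float64(0.17432292656313605), np.float64(0.18610940981806964), np.float64(0.17529812886970397)] [np.float64(75.67161821423741), np.float64(77.29728158779311), np.float64(-13.096418607109316), np.float64(-12.785059182154226)]
[0.5724 0.3572] [np.float64(0.18943989850286652), np.float64(0.16290781591440429), np.float64(0.19149410167888822), np.float64(0.16208654569272463)] [np.float64(77.01033997606935), np.float64(76.29367327900349), np.float64(-14.797487508803044), np.float64(-15.027748537264547)]
grip [0.5169 0.3585 0.072 ] [0.5177 0.3538 0.072 ]
[0.5181 0.3566 0.0734] [0.5181 0.355  0.0711]
ball [] [(0.56, [334.4, 225.7, 346.8, 238.8]), (0.53, [311.1, 197.1, 314.4, 212.6])]
cutter_ball_top 0.7 [339.8, 258.8, 351.4, 273.9] 347.21768707482994 263.6666666666667 [ 0.6173 -0.0143  0.061 ]
cutter_ball_top 0.55 [410.9, 167.8, 419.0, 184.3] 413.6993865030675 175.53374233128835 [0.526  0.3424 0.061 ]
blank_oval_top 0.63 [134.2, 326.3, 169.5, 354.6] 152.60508701472557 340.43373493975906 [ 0.4599 -0.3762  0.012 ]
dimmer_top 0.7 [406.9, 168.4, 420.8, 184.5] 413.9010416666667 175.59895833333334 [0.5193 0.3546 0.052 ]
cutter_ball_top 0.58 [335.7, 223.9, 346.7, 241.7] 340.35849056603774 232.17924528301887 [ 0.6116 -0.0156  0.061 ]
blank_oval_top 0.66 [334.5, 383.5, 363.2, 422.8] 348.5337748344371 403.5615894039735 [ 0.4533 -0.3765  0.012 ]
dimmer_top 0.63 [243.3, 151.9, 253.2, 166.8] 247.50595238095238 158.1845238095238 [0.5169 0.3497 0.052 ]
```

Candidates for the ball cutter, in scene pixels: wheel (331,277), ball (348,262), cone (363,247), drum (377,230) and the green wheel (300,305). I choose the ball at (348,262), the second from the near end. The crop confirms a sphere there.

Candidates for the oval blank: oval (152,338), round (231,345), square (213,297) and yellow square (199,264). I choose the oval.

The slider grip is at (415,168). Its joint value is about 0.02, and the lamp yaw is about -13.5°.

Next I close the fingers and turn the tool to yaw 76.5°, so that tool x lies along the lamp's y.

Request:
move_arm --pt "0 0 0 -1 1" --pt "0 0 0 -1 1" --pt "0 0 0 -1 1" --pt "0 0 0 -1 1" --pt "0 0 0 -1 1"

```text
time_s: 2.62
tcp_pos: [0.237, -0.5239, 0.2243]
orientation: [180.0, 0.0, 44.5]
force: [0.3, -0.6, -0.3]
grip_width: 0.0642
grasp_force: 0.0
```

Request:
move_arm --pt "0 0 0 -1 1" --pt "0 0 0 -1 1" --pt "0 0 0 -1 1" --pt "0 0 0 -1 1" --pt "0 0 0 -1 1"

```text
time_s: 3.03
tcp_pos: [0.237, -0.524, 0.2243]
orientation: [180.0, 0.0, 64.5]
force: [0.1, -0.6, 0.1]
grip_width: 0.0308
grasp_force: 0.0
```

Request:
move_arm --pt "0 0 0 -1 1" --pt "0 0 0 -1 1" --pt "0 0 0 -1 1" --pt "0 0.8 0 0 1" --pt "0 0.8 0 0 1"

```text
time_s: 3.45
tcp_pos: [0.2987, -0.5392, 0.2248]
orientation: [-180.0, 0.0, 76.2]
force: [0.1, -1.0, 0.0]
grip_width: 0.0007
grasp_force: 0.0
```

Request:
move_arm --pt "1 0 0 0 1" --pt "1 0 0 0 1" --pt "1 0 0 0 1" --pt "1 0 0 0 1" --pt "1 0 0 0 1"

```text
time_s: 3.87
tcp_pos: [0.3466, -0.3429, 0.2241]
orientation: [180.0, -0.0, 76.3]
force: [1.1, 0.4, -0.0]
grip_width: 0.0003
grasp_force: 0.0
```

Request:
move_arm --pt "1 0 0 0 1" --pt "1 0 0 0 1" --pt "1 0 0 0 1" --pt "1 0 0 0 1" --pt "1 0 0 0 1"

```text
time_s: 4.28
tcp_pos: [0.3937, -0.1486, 0.2245]
orientation: [179.9, 0.0, 76.3]
force: [0.4, 0.1, -0.0]
grip_width: 0.0002
grasp_force: 0.0
```

Request:
move_arm --pt "1 0 0 0 1" --pt "1 0 0 0 1" --pt "1 0 0 0 1" --pt "1 0 0 0 1" --pt "1 0 0 0 1"

```text
time_s: 4.7
tcp_pos: [0.4409, 0.046, 0.2246]
orientation: [179.9, 0.0, 76.3]
force: [-0.4, -0.2, 0.1]
grip_width: 0.0001
grasp_force: 0.0
```

Request:
move_arm --pt "1 0 0 0 1" --pt "1 0 0 0 1" --pt "1 0 0 0 1" --pt "1 0 0 0 1" --pt "0 0 0 0 1"

```text
time_s: 5.12
tcp_pos: [0.4802, 0.206, 0.2242]
orientation: [180.0, -0.3, 76.7]
force: [-0.1, -1.3, -0.7]
grip_width: 0.0005
grasp_force: 0.0
```

```bash
python3 - <<'E'
from h import *
np.set_printoptions(precision=4,suppress=True)
p=shot('wrist','wrist1.png');print(r.observe()['tcp_pos'],ray(p,(p['cx'],p['cy'])))
for k in('dimmer_top',):print(k,[(o['conf'],o['at'],atz(p,o['at'],.072)) for o in r.tip_of(k,p)])
for v in(0,.02,.08):
    y=np.radians(-13.5);L=np.array([.574,.361]);q=L+np.array([[np.cos(y),-np.sin(y)],[np.sin(y),np.cos(y)]])@[-.05,v-.04];print(v,q,proj(p,[*q,.072]))
E
```

```text
[0.4791 0.2027 0.2239] (array([0.4997, 0.2854, 0.3854]), array([-0.0647, -0.2729, -0.9599]))
dimmer_top [(0.56, [326.9, 8.1], array([0.5183, 0.3519, 0.072 ])), (0.37, [612.9, 282.0], array([0.697 , 0.1057, 0.072 ]))]
0 [0.516  0.3338] [329.7772  37.5397]
0.02 [0.5207 0.3532] [329.9663   4.9528]
0.08 [0.5347 0.4116] [ 330.5816 -101.1122]
```

View pics/wrist1.png

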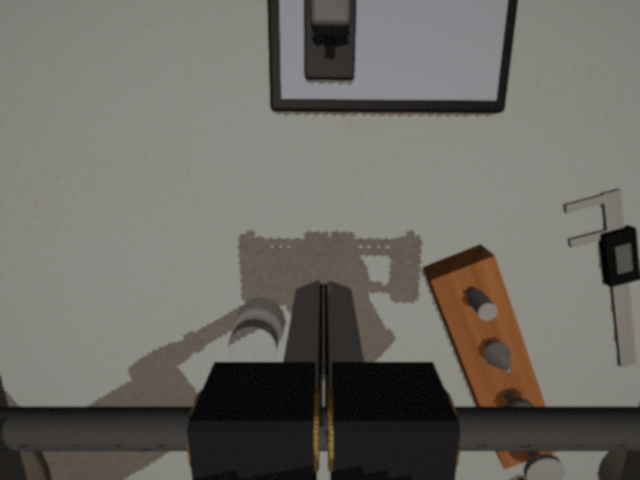

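The wrist view shows the foot square in the picture, its near edge at row 108. The grip is at (329, 0–38), which agrees with the prediction for v ≈ 0.02. I go 40 mm behind it and descend.

Request:
move_arm --pt "0.95 0.08 0 0 1" --pt "0.95 0 0 0 1" --pt "0.95 0 0 0 1" --pt "0 0 0 0 1" --pt "0 0 0 0 1"

```text
time_s: 5.63
tcp_pos: [0.5088, 0.309, 0.2237]
orientation: [-180.0, 0.1, 76.4]
force: [-0.6, -0.6, -0.1]
grip_width: 0.0005
grasp_force: 0.0
```

Request:
move_arm --pt "0 0 0.8 0 1" --pt "0 0 0.8 0 1" --pt "0 0 0.8 0 1" --pt "0 0 0.6 0 1" --pt "0 0 0 0 1"

```text
time_s: 6.05
tcp_pos: [0.5047, 0.3049, 0.0996]
orientation: [-179.5, 0.5, 76.2]
force: [-1.0, -0.6, 0.2]
grip_width: 0.0005
grasp_force: 0.0
```

```bash
python3 - <<'E'
from h import *
np.set_printoptions(precision=4,suppress=True)
p=shot('scene');a=p['pixels'][100:235,350:530];b=shot('side')['pixels'][100:235,180:360]
cv2.imwrite('pics/c2.png',cv2.resize(np.hstack([a,b]),(800,300),interpolation=cv2.INTER_CUBIC)[:,:,::-1]);print(r.observe()['tcp_pos'])
E
```

```text
[0.5084 0.3074 0.1044]
```

View pics/c2.png

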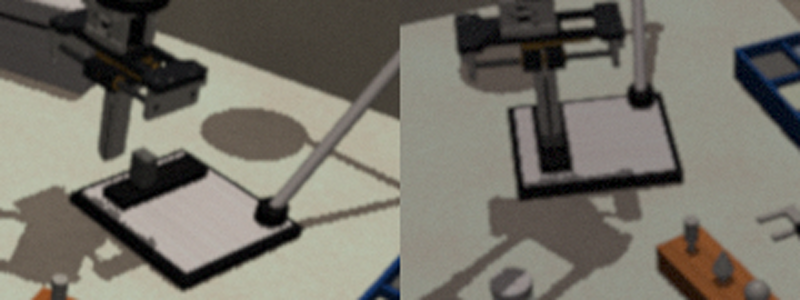

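The fingers stand behind the grip, on its dim side, with the grip at (145,165) in the crop. Next I lower 40 mm and push gently.

Request:
move_arm --pt "0 0 0.5 0 1" --pt "0 0 0.5 0 1" --pt "0 0 0 0 1" --pt "0 0 0 0 1"

```text
time_s: 6.48
tcp_pos: [0.5094, 0.309, 0.0657]
orientation: [179.9, -0.0, 76.3]
force: [-0.3, 0.8, -0.4]
grip_width: 0.0004
grasp_force: 0.0
```

Request:
move_arm --pt "0.3 0 0 0 1" --pt "0.3 0 0 0 1" --pt "0.3 0 0 0 1" --pt "0.3 0 0 0 1" --pt "0 0 0 0 1"

```text
time_s: 6.9
tcp_pos: [0.5214, 0.3594, 0.0649]
orientation: [179.9, -0.2, 76.4]
force: [-0.3, 0.5, 0.3]
grip_width: 0.0006
grasp_force: 0.0
```

Request:
move_arm --pt "0.25 0 0 0 1" --pt "0.25 0 0 0 1" --pt "0.25 0 0 0 1" --pt "0 0 0 0 1"

```text
time_s: 7.23
tcp_pos: [0.5275, 0.3876, 0.064]
orientation: [180.0, -0.1, 76.4]
force: [-0.2, 0.8, -0.7]
grip_width: 0.0002
grasp_force: 0.0
```

Request:
move_arm --pt "0.1 0 0 0 1" --pt "0.1 0 0 0 1" --pt "0 0 0 0 1"

```text
time_s: 7.48
tcp_pos: [0.5289, 0.3936, 0.0639]
orientation: [-180.0, -0.0, 76.3]
force: [0.5, 0.1, -0.2]
grip_width: 0.0007
grasp_force: 0.0
```

```bash
python3 - <<'E'
from h import *
np.set_printoptions(precision=4,suppress=True)
p=shot('scene');a=p['pixels'][100:235,350:530];b=shot('side')['pixels'][100:235,180:360]
cv2.imwrite('pics/c3.png',cv2.resize(np.hstack([a,b]),(800,300),interpolation=cv2.INTER_CUBIC)[:,:,::-1]);o=r.observe();print(o['tcp_pos'],o['force'])
E
```

```text
[0.5292 0.3933 0.0641] [-0.4395  0.2212 -0.2456]
```

View pics/c3.png

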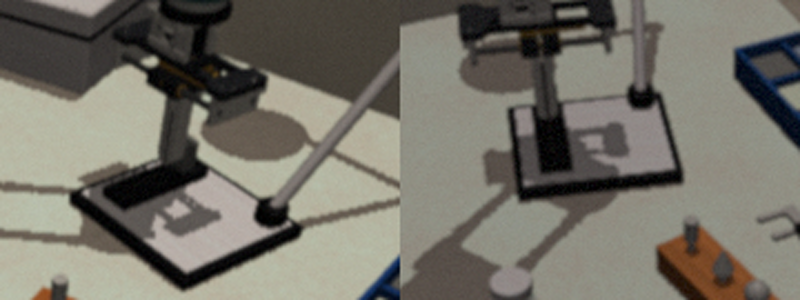

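The grip has moved with the fingers and now stands near the track's far end, about (188,150) in the crop. There is no stop force yet, so I push on in small steps until the hard stop shows.

Request:
move_arm --pt "0.1 0 0 0 1" --pt "0 0 0 0 1" --pt "0 0 0 0 1"

```text
time_s: 7.83
tcp_pos: [0.5297, 0.3958, 0.0642]
orientation: [-180.0, 0.1, 76.3]
force: [-0.1, -4.5, 1.6]
grip_width: 0.0002
grasp_force: 2.2
```

Request:
move_arm --pt "0.1 0 0 0 1" --pt "0 0 0 0 1" --pt "0 0 0 0 1"

```text
time_s: 8.08
tcp_pos: [0.5298, 0.3961, 0.0643]
orientation: [-180.0, 0.5, 76.4]
force: [-2.7, -12.0, 5.4]
grip_width: 0.0006
grasp_force: 6.2
```

Request:
move_arm --pt "0.1 0 0 0 1" --pt "0 0 0 0 1" --pt "0 0 0 0 1"

```text
time_s: 8.33
tcp_pos: [0.5298, 0.3963, 0.0644]
orientation: [-179.9, 0.9, 76.4]
force: [-3.3, -19.4, 9.8]
grip_width: 0.0005
grasp_force: 10.0
```

The hard stop is felt: 19 N at TCP y 0.396, against 0.394 predicted. I back off, rise and travel to a viewing spot near the ball.

Request:
move_arm --pt "-0.5 0 0 0 1" --pt "-0.5 0 0 0 1" --pt "0 0 -0.8 0 1" --pt "0 0 -1 0 1" --pt "0 0 -1 0 1"

```text
time_s: 8.75
tcp_pos: [0.5219, 0.3659, 0.1767]
orientation: [-179.9, -0.0, 76.3]
force: [1.2, 0.7, 0.0]
grip_width: 0.0006
grasp_force: 0.0
```

Request:
move_arm --pt "0 0 -1 0 1" --pt "-1 0.5 0 0 1" --pt "-1 0.5 0 0 1" --pt "-1 0.5 0 0 1" --pt "-1 0.5 0 0 1"

```text
time_s: 9.17
tcp_pos: [0.5603, 0.203, 0.217]
orientation: [179.9, -0.2, 76.4]
force: [0.2, 0.1, 0.1]
grip_width: -0.0
grasp_force: 0.0
```

Request:
move_arm --pt "-1 0.5 0 0 1" --pt "-1 0.5 0 0 1" --pt "-1 0.5 0 0 1" --pt "-1 0.5 0 0 1" --pt "-1 0.5 0 0 1"

```text
time_s: 9.58
tcp_pos: [0.6072, -0.001, 0.2168]
orientation: [179.9, -0.1, 76.3]
force: [0.8, 0.6, -0.0]
grip_width: 0.0005
grasp_force: 0.0
```

Request:
move_arm --pt "-1 0 0 0 1" --pt "0 0 0 0 1" --pt "0 0 0 0 1" --pt "0 0 0 0 1"

```text
time_s: 9.92
tcp_pos: [0.5972, -0.038, 0.2164]
orientation: [179.9, -0.1, 76.3]
force: [-0.2, 1.1, 0.2]
grip_width: 0.0004
grasp_force: 0.0
```

```bash
python3 - <<'E'
from h import *
np.set_printoptions(precision=4,suppress=True)
s=shot('scene')
for k in('dimmer_top',):print(k,[(o['conf'],o['at'],atz(s,o['at'],.072)) for o in r.tip_of(k,s)])
p=shot('wrist');print(r.observe()['tcp_pos'])
im=p['pixels'].copy();X=[.614,-.0125,.075];u=proj(p,X);print(u)
for k in Z:
  if 'cutter' in k: print(k,[(o['conf'],o['at'],atz(p,o['at'],.075)) for o in r.tip_of(k,p)])
cv2.drawMarker(im,tuple(int(round(x)) for x in u),(255,0,0),cv2.MARKER_CROSS,8,1)
cv2.imwrite('pics/w2.png',np.hstack([cv2.resize(im,(480,360)),cv2.resize(s['pixels'][120:240,350:457],(320,360))])[:,:,::-1])
E
```

```text
dimmer_top [(0.45, [431.7, 160.5], array([0.5273, 0.418 , 0.072 ]))]
[ 0.597  -0.0368  0.2164]
[336.8092 191.1658]
cutter_ball_top [(0.63, [339.2, 191.0], array([ 0.6157, -0.0128,  0.075 ]))]
cutter_cone_top [(0.75, [304.3, 112.3], array([0.6046, 0.0465, 0.075 ]))]
cutter_drum_top [(0.79, [265.8, 23.7], array([0.5939, 0.1063, 0.075 ]))]
cutter_wheel_top [(0.77, [369.1, 261.1], array([ 0.6258, -0.0711,  0.075 ])), (0.7, [390.1, 350.5], array([ 0.6265, -0.1512,  0.075 ]))]
```

View pics/w2.png

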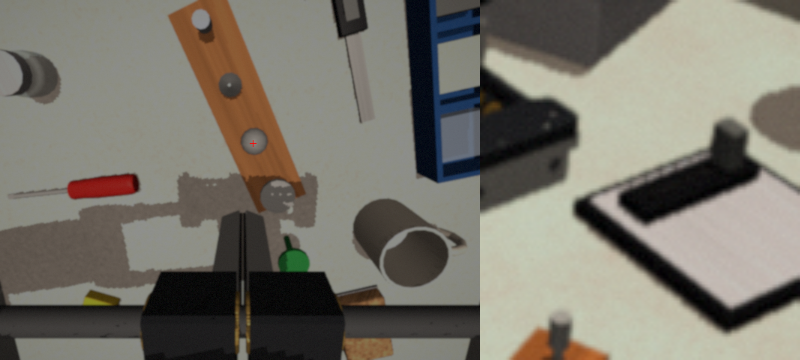

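The ball lies under the red cross, with wheel, cone and drum at the 60 mm spacing. The slider stands at the track's end. The ball top is at (0.6155, -0.013), so I shift over it and descend to TCP z ≈ 0.112.

Request:
move_arm --pt "0.35 0.15 0 0 1" --pt "0.34 0.16 0 0 1" --pt "0 0 0 0 1" --pt "0 0 0 0 1" --pt "0 0 0.5 0 1"

```text
time_s: 10.68
tcp_pos: [0.6181, -0.0145, 0.1996]
orientation: [179.6, -0.0, 76.4]
force: [1.0, -0.2, 0.2]
grip_width: 0.0007
grasp_force: 0.0
```

Request:
move_arm --pt "0 0 0.5 0 1" --pt "0 0 0.5 0 1" --pt "0 0 0.5 0 1" --pt "0 0 0.3 0 1" --pt "0 0 0.2 0 1"

```text
time_s: 11.1
tcp_pos: [0.6141, -0.0147, 0.1144]
orientation: [-179.8, 0.0, 76.3]
force: [-0.5, -0.7, 0.1]
grip_width: 0.0005
grasp_force: 0.0
```

Request:
move_arm --pt "0 0 0.1 0 1" --pt "0 0 0 0 1" --pt "0 0 0 0 1" --pt "0 0 0 0 1" --pt "0 0 0 0 1"

```text
time_s: 11.52
tcp_pos: [0.6159, -0.0148, 0.1133]
orientation: [179.9, -0.0, 76.3]
force: [0.4, 0.1, -0.3]
grip_width: 0.0007
grasp_force: 0.0
```

Now I stay for a bit over two seconds.

Request:
move_arm --pt "0.04 0 0 0 1" --pt "0 0 0 0 1" --pt "0 0 0 0 1" --pt "0 0 0 0 1" --pt "0 0 0 0 1"

```text
time_s: 11.93
tcp_pos: [0.6157, -0.0131, 0.1123]
orientation: [180.0, 0.0, 76.3]
force: [-0.1, -0.6, 0.7]
grip_width: 0.0006
grasp_force: 0.0
```

Request:
move_arm --pt "0 0 0 0 1" --pt "0 0 0 0 1" --pt "0 0 0 0 1" --pt "0 0 0 0 1" --pt "0 0 0 0 1"

```text
time_s: 12.35
tcp_pos: [0.6156, -0.0132, 0.1122]
orientation: [-180.0, 0.0, 76.3]
force: [-0.3, -0.3, -0.8]
grip_width: 0.0006
grasp_force: 0.0
```

Request:
move_arm --pt "0 0 0 0 1" --pt "0 0 0 0 1" --pt "0 0 0 0 1" --pt "0 0 0 0 1" --pt "0 0 0 0 1"

```text
time_s: 12.77
tcp_pos: [0.6156, -0.0131, 0.1122]
orientation: [-180.0, 0.0, 76.3]
force: [0.4, 0.6, 0.1]
grip_width: 0.0005
grasp_force: 0.0
```

Request:
move_arm --pt "0 0 0 0 1" --pt "0 0 0 0 1" --pt "0 0 0 0 1" --pt "0 0 0 0 1" --pt "0 0 0 0 1"

```text
time_s: 13.18
tcp_pos: [0.6156, -0.0131, 0.1122]
orientation: [180.0, 0.0, 76.3]
force: [0.5, 0.2, 0.2]
grip_width: 0.0004
grasp_force: 0.0
```

Request:
move_arm --pt "0 0 0 0 1" --pt "0 0 0 0 1" --pt "0 0 0 0 1" --pt "0 0 0 0 1" --pt "0 0 0 0 1"

```text
time_s: 13.6
tcp_pos: [0.6156, -0.0131, 0.1122]
orientation: [180.0, 0.0, 76.3]
force: [0.4, 1.0, 0.3]
grip_width: 0.0004
grasp_force: 0.0
```

Request:
move_arm --pt "0 0 0 0 1" --pt "0 0 0 0 1" --pt "0 0 0 0 1" --pt "0 0 0 0 1" --pt "0 0 0 0 1"

```text
time_s: 14.02
tcp_pos: [0.6157, -0.0131, 0.1123]
orientation: [180.0, 0.0, 76.3]
force: [1.0, -0.2, 0.2]
grip_width: 0.0003
grasp_force: 0.0
```

Request:
move_arm --pt "0 0 -0.7 0 1" --pt "0 0 -1 0 1" --pt "0 0 -1 0 1" --pt "-0.9 -0.18 0 0 1" --pt "-0.9 -0.18 0 0 1"

```text
time_s: 14.43
tcp_pos: [0.5868, -0.0795, 0.2236]
orientation: [179.6, -0.0, 76.6]
force: [-0.7, -0.3, 0.1]
grip_width: 0.0001
grasp_force: 0.0
```

Request:
move_arm --pt "-0.9 -0.18 0 0 1" --pt "-0.9 -0.18 0 0 1" --pt "-0.9 -0.18 0 0 1" --pt "-0.9 -0.18 0 0 1" --pt "-0.9 -0.18 0 0 1"

```text
time_s: 14.85
tcp_pos: [0.5062, -0.2475, 0.2205]
orientation: [180.0, 0.0, 76.4]
force: [0.7, -0.4, -0.4]
grip_width: 0.0004
grasp_force: 0.0
```

Request:
move_arm --pt "-0.9 -0.18 0 0 1" --pt "-0.9 -0.18 0 0 1" --pt "-0.9 -0.1 0 0 1" --pt "-0.9 0 0 0 1" --pt "-0.9 0 0 0 1"

```text
time_s: 15.27
tcp_pos: [0.4457, -0.4182, 0.2206]
orientation: [180.0, 0.0, 76.3]
force: [0.0, 0.7, -0.9]
grip_width: 0.0003
grasp_force: 0.0
```

Request:
move_arm --pt "-0.4 0 0 0 1" --pt "0 0 0 0 1" --pt "0 0 0 0 1" --pt "0 0 0 0 1"

```text
time_s: 15.6
tcp_pos: [0.4432, -0.4307, 0.2202]
orientation: [-180.0, -0.1, 76.4]
force: [-0.6, -0.1, 0.1]
grip_width: 0.0006
grasp_force: 0.0
```

```bash
python3 - <<'E'
from h import *
np.set_printoptions(precision=4,suppress=True)
p=shot('wrist');print(r.observe()['tcp_pos'])
im=p['pixels'].copy();X=[.456,-.3735,.018];u=proj(p,X);print(u)
for k in Z:
  if 'blank' in k: print(k,[(o['conf'],o['at'],atz(p,o['at'],.018)) for o in r.tip_of(k,p)])
for o in r.regions_of('blank_oval_top',p)[:2]:
  v,w=np.nonzero(o['pixels']);print(o['conf'],o['extent'],atz(p,(w.mean(),v.mean()),.016))
cv2.drawMarker(im,tuple(int(round(x)) for x in u),(255,0,0),cv2.MARKER_CROSS,8,1)
cv2.imwrite('pics/w3.png',im[:,:,::-1])
E
```

```text
[ 0.4435 -0.4304  0.2203]
[321.1617 142.5838]
blank_oval_top [(0.65, [323.8, 141.9], array([ 0.4583, -0.3735,  0.018 ]))]
blank_round_top []
blank_square_top []
0.68 [299.3, 99.9, 347.9, 186.8] [ 0.4572 -0.374   0.016 ]
```

View pics/w3.png

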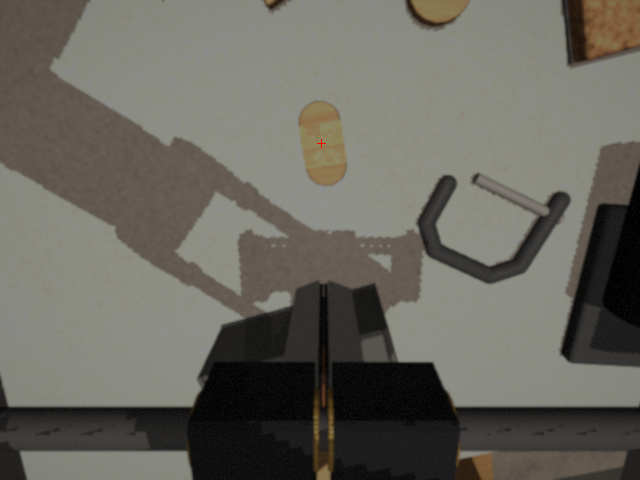

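The oval shows at (323,142) with the cross on it, so its middle is at (0.457, -0.3735). The clamp and the boxes are clear of the hand. I move over it and descend to TCP z 0.055.

Request:
move_arm --pt "0.7 0 0 0 1" --pt "0.7 0 0 0 1" --pt "0.06 0 0 0 1" --pt "0 0 0 0 1" --pt "0 0 0.7 0 1"

```text
time_s: 16.27
tcp_pos: [0.4598, -0.3781, 0.1976]
orientation: [179.4, 0.4, 76.4]
force: [1.3, -1.0, 0.6]
grip_width: 0.0004
grasp_force: 0.0
```

Request:
move_arm --pt "0 0 0.7 0 1" --pt "0 0 0.7 0 1" --pt "0 0 0.7 0 1" --pt "0 0 0.6 0 1" --pt "0 0 0.3 0 1"

```text
time_s: 16.68
tcp_pos: [0.4553, -0.375, 0.0692]
orientation: [-179.8, -0.1, 76.3]
force: [-0.2, 0.2, 0.2]
grip_width: 0.0004
grasp_force: 0.0
```

Request:
move_arm --pt "0 0 0.2 0 1" --pt "0 0 0.1 0 1" --pt "0 0 0.05 0 1" --pt "0 0 0 0 1" --pt "0 0 0 0 1"

```text
time_s: 17.1
tcp_pos: [0.4573, -0.3762, 0.0593]
orientation: [179.9, 0.1, 76.3]
force: [0.7, -0.5, -0.8]
grip_width: 0.0003
grasp_force: 0.0
```

Request:
move_arm --pt "0 0 0 0 1" --pt "0 0 0 0 1" --pt "0 0 0 0 1" --pt "0 0 0 0 1" --pt "0 0 0 0 1"

```text
time_s: 17.52
tcp_pos: [0.4568, -0.3755, 0.0585]
orientation: [180.0, 0.0, 76.3]
force: [0.4, 0.9, -0.2]
grip_width: 0.0005
grasp_force: 0.0
```

Request:
move_arm --pt "0.05 0 0.05 0 1" --pt "0 0 0 0 1" --pt "0 0 0 0 1" --pt "0 0 0 0 1" --pt "0 0 0 0 1"

```text
time_s: 17.93
tcp_pos: [0.4573, -0.3735, 0.0563]
orientation: [180.0, 0.0, 76.3]
force: [-0.6, 0.1, 0.5]
grip_width: 0.0006
grasp_force: 0.0
```

Request:
move_arm --pt "0 0 0 0 1" --pt "0 0 0 0 1" --pt "0 0 0 0 1" --pt "0 0 0 0 1" --pt "0 0 0 0 1"

```text
time_s: 18.35
tcp_pos: [0.4572, -0.3735, 0.0563]
orientation: [180.0, 0.0, 76.3]
force: [-0.1, 0.1, 0.7]
grip_width: 0.0008
grasp_force: 0.0
```

Request:
move_arm --pt "0 0 0 0 1" --pt "0 0 0 0 1" --pt "0 0 0 0 1" --pt "0 0 0 0 1" --pt "0 0 0 0 1"

```text
time_s: 18.77
tcp_pos: [0.4572, -0.3735, 0.0563]
orientation: [180.0, 0.0, 76.3]
force: [0.6, 0.3, 0.4]
grip_width: 0.0001
grasp_force: 0.0
```

Request:
move_arm --pt "0 0 0 0 1" --pt "0 0 0 0 1" --pt "0 0 0 0 1" --pt "0 0 0 0 1" --pt "0 0 0 0 1"

```text
time_s: 19.18
tcp_pos: [0.4573, -0.3735, 0.0563]
orientation: [180.0, 0.0, 76.3]
force: [0.5, 0.4, -0.1]
grip_width: 0.0006
grasp_force: 0.0
```

Request:
move_arm --pt "0 0 0 0 1" --pt "0 0 0 0 1" --pt "0 0 0 0 1" --pt "0 0 0 0 1" --pt "0 0 0 0 1"

```text
time_s: 19.6
tcp_pos: [0.4572, -0.3735, 0.0563]
orientation: [180.0, 0.0, 76.3]
force: [-0.1, -0.3, 1.0]
grip_width: 0.0004
grasp_force: 0.0
```

Request:
move_arm --pt "0 0 0 0 1" --pt "0 0 0 0 1" --pt "0 0 0 0 1" --pt "0 0 0 0 1" --pt "0 0 0 0 1"

```text
time_s: 20.02
tcp_pos: [0.4573, -0.3735, 0.0563]
orientation: [180.0, 0.0, 76.3]
force: [-0.3, 0.4, 0.4]
grip_width: 0.0005
grasp_force: 0.0
```

```bash
python3 -c "
from h import *
print(r.observe()['tcp_pos'],r.hand_in())"
```

```text
the job is handed in; nothing more can be done
[ 0.45725938 -0.37351931  0.05630731] None
```

The job is handed in at about 20 s, with no verdict returned: the dimmer was pushed to its hard stop, the ball-headed cutter was pointed at for over two seconds, and the arm finished pointing about 19 mm above the middle of the oval blank, with no unexpected contact force in the readings.

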